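# Lock the calibration hatch of a bench meter

### The job

Lock the calibration hatch on top of the cream bench meter: take the red panel key out of the wooden tool block, put it down into the lock, turn the lock clockwise right to its stop, then draw the key out and stand it back in the hole it came from. The lock's dust flaps hide which way its slot stands, so rest the key lightly on the plug and feel for where it drops in, never forcing it; leave everything else as it stands.

Things in the scene. Friction and masses are not known exactly. Their poses are not given: they have to be found in the camera images.
- key: Red panel key, 79 mm tall, 90 g, upright in the tool block. Origin on its axis at the blade's underside, z up. Upwards: steel blade 18 mm wide along x, 4 mm thick along y, running up into a cone from radius 7 mm at z = 12 to 10 mm at z = 20; shank of 20 mm diameter to z = 33; flange of 28 mm diameter to z = 37; flat red bow to z = 79 mm. The blade also fits turned by half a turn.
- key_grip (a point): On the key's axis, 60 mm above its origin, in the middle of the flat red bow, which is 36 mm wide along the key's x and 9 mm thick along its y: grip the two flat faces, fingers closing along y. Axes as the key's.
- lock (a point): Centre of the mouth of the lock, level with the top of its round steel ring (41 mm across) on the meter's hatch; z up, x and y as the meter's. The throat is round, 22 mm wide, 6 mm deep. Below it are two sprung dust flaps which the key pushes down with less than 1 N. Damage: over 30 N of contact with a key that is not home, over 60 N with one that is (turning it with 0.4 N m).
- plug_face (a point): Centre of the level face of the plug, 21 mm below the mouth, under the flaps; axes as the meter's. Its slot is 20 x 6.2 mm, 10 mm deep: the key's origin comes down to this point when its blade rests on the face, and 10 mm lower when fully home. Seen from above, the unlocked slot stands anywhere from along this x axis to 65 degrees anticlockwise of it; it drops in within about 6 degrees.
- plug (a joint): How far the plug has been turned, clockwise from above: 0 unlocked, 1.05 rad (60 degrees) locked, at its stop. It tells nothing of which way the slot stands. It turns stiffly (about 0.1 N m) and stays where it is left; a key pressed on its face with more than about 20 N drags it round.
- instrument: Cream bench meter, fixed, 240 mm deep (x), 300 mm wide (y), case top 85 mm high; origin under its centre, its display on the -x side. The lock's axis is at x = -45 mm, y = 0, its mouth 93 mm up. Nothing on the case within 60 mm of the lock stands higher than the lock's ring.
- block: Wooden tool block, fixed, 70 x 220 x 45 mm, origin under its centre, long along its y. Three round holes at y = -70, 0 and +70 mm, 22 mm wide, 38 mm deep. The key and two drivers stand in them in any order, hanging by their flanges on the block's top: the key's origin is then 12 mm above the bench.
- driver_green: Driver with round green handle, 75 mm tall, flange 27 mm wide, in the tool block; origin at its lower tip. Leave it alone.
- driver_yellow: Driver with round yellow handle, the same otherwise. Leave it alone.
- puck: Black resin specimen puck, 30 mm diameter, 18 mm high, on the meter's case top, at least 110 mm from the lock. Origin under its centre. Leave it alone.
- test_block: Round steel hardness test block, 64 mm diameter, 14 mm high, on the bench. Origin under its centre. Leave it alone.
- weight: Brass weight, 32 mm diameter, 47 mm high, on the bench. Origin under its centre. Leave it alone.
- reagent: Amber glass bottle, 48 mm diameter, 85 mm high, on the bench. Origin under its centre. Leave it alone.
Things that resemble listed ones, but are neither listed nor needed, are in the scene too. Leave any purple look-alike of the key alone.

How it is judged (in metres and radians):
On the way, in this order (a step that is already met when the one before it is completed fails the run):
1. the key is fully home in the slot of the lock, with the lock still unlocked (z of key in the frame of lock below -0.028 m and horizontal distance between key and lock below 0.006 m and value of joint plug below 0.9 rad), for 0.1 s.
2. the key has turned the plug clockwise to its stop (value of joint plug above 0.98 rad and z of key in the frame of lock below -0.026 m), for 0.1 s.
At the end, for the whole second after the job is handed in: The plug stands within 0.09 rad (5 degrees) of its locked stop, and the key stands upright at rest in the hole of the block it came from, down on its flange, within 6 mm of its starting place, released (value of joint plug above 0.96 rad and distance of key from where it was at the start of the episode below 0.006 m and angle between key's own z axis and vertical below 0.12 rad and linear speed of key below 0.02 m/s); the robot touches nothing.
It fails at once if the key presses on the lock with more than 30 N while it is not yet home in the slot (contact force between key and instrument above 30 N and z of key in the frame of lock above -0.026 m).
It fails at once if the lock is forced: more than 60 N in all between key and lock (contact force between key and instrument above 60 N).
It fails at once if the robot itself presses on the meter with more than 15 N (contact force between any of the fingers, the arm and instrument above 15 N).
It fails at once if a driver is shifted or tipped (distance of any of driver_green, driver_yellow from where it was at the start of the episode above 0.02 m).
It fails at once if another thing on the bench or the meter is shifted by more than 20 mm (distance of any of puck, test_block, weight, reagent from where it was at the start of the episode above 0.02 m).
It also fails if it takes over 72 s, if anything falls off the work surface, if the arm or the gripper's body presses on something with over 40 N, if the wrist force passes 120 N, or if a joint passes its speed limit or range.

### The arm

A 7-joint arm with a two-finger parallel gripper is mounted at the origin on the work surface. World frame = base frame: x ahead of the robot, y to its left, z up, the work surface at z = 0. Lengths are in mm, angles in rad, forces in N, time in s.
With the tool pointing down it reaches from about 400 to 850 mm from the base axis. Payload 4.4 kg.
Tool frame: the origin (TCP) lies midway between the tips of the shut fingers; the grasp point (between the pads) lies 19 mm behind it; z points along the fingers, y is the line along which they close (so a half turn about z gives the same grasp; the last joint's range is limited). The gripper opens to 94 mm and grips with 3 to 60 N. Pads are 16 mm wide; open, the fingers measure 119 mm over their backs; the gripper's body (75 mm by 177 mm) begins 78 mm behind the grasp point.
Start: joints at [-1.275, 0.628, 0.038, 1.517, -0.027, 0.996, -0.02], TCP at [230.049, 607.944, 205.478] pointing down, gripper open.
Joint ranges: [-3.06, 3.06], [-0.37, 2.12], [-1.25, 1.32], [0.18, 2.47], [-1.1, 4.24], [0.23, 1.98], [-2.94, 2.94]. Speed limits (rad/s): [2.57, 2.57, 3.14, 3.14, 3.14, 3.14, 3.14].

### API

Orientations are given as a rotation vector (axis times angle).
In Python, from workcell import arm, capture, ticket gives the robot as it stands. The module is installed in compiled form; this text tells all that it offers.
- The arm moves only by the shell command python3 -m crank 'ROWS' [FORCE]. ROWS is JSON, a list of rows, each an object with "slide": the shift along the tool's x, y, z as a fraction of full scale, a list of three; "rotation": the turn, a rotation vector about the tool's x, y, z as a fraction of full scale, a list of three; "fingers": the opening, from -1 (shut) to 1 (fully open), so that 0 is half open. A call has 1 to 20 rows; each row shifts and turns the commanded pose from where the row before left it, along the tool's axes as they then stand; what a row does not reach is not made up. Full scale, the value 1, is 150 mm for a shift and 45 degrees for a turn. A row lasts 1/8 s, in which the tool goes at most 62.5 mm and 10.7 degrees, less where a joint would pass 70% of its speed; a pose out of reach is approached as far as the arm can. A call with a number of a shift or a turn outside -1 to 1 is refused whole. A call with a gripper value outside its range is refused whole. The fingers move at their own pace and stop on an object; FORCE is the grip in N (left out, the last holds). Time passes only in rows, so rows that do not move let the fingers close. It gives the time, the measured TCP pose, the force, the opening and the grip force at its end, in the units of the state.
- arm.sense(): the state, without advancing time (a new reading comes with each control period).
- capture(name): name is "scene" or "side" or "wrist"; returns a dict with "pixels" (420x560x3 uint8, red, green, blue), "range_z" (420x560 float32, mm along the optical axis (not along the pixel's ray), 0 where there is no reading), "camera_matrix" (3x3 intrinsics, pixels), "R" (3x3) and "t" (3): a world point X has camera coordinates R X + t; the wrist camera has in their place "hand_eye" (4x4, takes a point from camera to tool coordinates, whose origin is the TCP and whose axes are the flange's). Camera axes: x right, y down, z forward; pixel columns grow to the right and rows downward; lengths in mm; the calibration is good to about 2 mm. The wrist camera is an equidistant fisheye: a pixel r from the principal point sees the ray r / f radians off the axis. A picture is of the moment at which its call begins: read the wrist's pose just before it.
- ticket.hand_in(): hands the job in; it is judged then, once.
The state is a dict: "t": time; "joint_pos": joint angles; "qd": joint speeds; "joint_torque": joint torques, N m; "ee_pos": TCP position; "tcp_rot": TCP orientation; "contact_force": force on the tool from outside, world axes, zero at the start; "moment": the same for the moment, N m; "gripper_width": finger opening in mm; "grasp_force": force on a finger pad.
Only numpy, scipy, OpenCV 4.12 (cv2) and the standard library are available. Lean on these libraries where they do the work, as an engineer would, in place of code of your own. Each camera call takes 0.05 s, during which the arm holds its last target. There are 200 camera calls.

## Working session

There is one attempt and no reset: what is moved stays moved. The work goes in short steps, Python scripts to look and compute and a shell command to move; the robot and the scene stay as the last step left them, time stands still between calls to the robot, and variables do not carry over. Pictures are saved under pics/ and viewed, at most 10 in all, crops included, and the job is handed in when it is done.

```bash
mkdir -p pics; python3 - <<'E'
from workcell import arm,capture
import cv2,numpy as np
s=arm.sense();print({k:np.round(v,3).tolist() for k,v in s.items()})
for n in["scene","side"]:
    c=capture(n);np.savez(f"{n}.npz",**c);cv2.imwrite(f"pics/{n}0.png",c["pixels"][:,:,::-1])
    print(n,c["camera_matrix"].round(1).tolist(),c["R"].round(3).tolist(),c["t"].round(1).tolist())
E
```

```text
{'t': 0.0, 'joint_pos': [-1.275, 0.629, 0.038, 1.518, -0.027, 0.996, -0.02], 'qd': [0.0, -0.001, 0.001, 0.002, -0.0, -0.0, 0.0], 'joint_torque': [0.0, -54.974, 1.144, -18.663, -0.052, 0.024, 0.0], 'ee_pos': [229.782, 607.302, 204.56], 'tcp_rot': [-0.565, -3.09, 0.003], 'contact_force': [1.151, -0.225, 0.449], 'moment': [-0.012, -0.014, -0.041], 'grasp_force': 0.0, 'gripper_width': 94.054}
scene [[413.9, 0.0, 275.5], [0.0, 413.9, 207.1], [0.0, 0.0, 1.0]] [[-0.859, 0.513, 0.008], [0.272, 0.469, -0.84], [-0.435, -0.719, -0.542]] [470.5, -53.8, 1201.2]
side [[428.8, 0.0, 275.6], [0.0, 428.8, 209.0], [0.0, 0.0, 1.0]] [[0.89, -0.455, 0.023], [-0.242, -0.514, -0.823], [0.386, 0.728, -0.567]] [-505.9, 159.9, 708.1]
```

View pics/scene0.png

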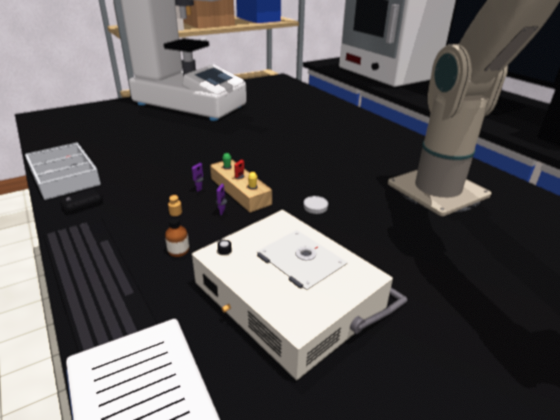

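View pics/side0.png

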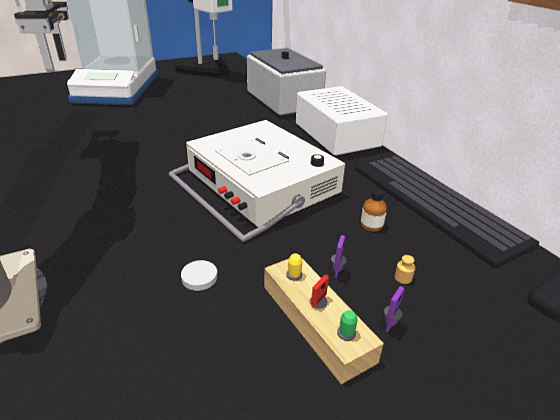

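The red key stands in the middle hole, at side (319,292), between yellow (295,267) and green (348,323). The lock ring is at side (247,156) and scene (306,253). Two purple look-alikes stand beside the block at side (339,257) and (395,308). Next I'll turn these into positions.

```bash
cat > h.py <<'E'
import numpy as np,cv2
from scipy.spatial.transform import Rotation as Ro
def cloud(c):
    K,R,t=c["camera_matrix"],c["R"],c["t"];d=c["range_z"]
    v,u=np.mgrid[:420,:560];p=np.stack([(u-K[0,2])/K[0,0]*d,(v-K[1,2])/K[1,1]*d,d],-1)
    P=(p-t)@R; P[d<=0]=np.nan; return P
E
python3 - <<'E'
from h import *
for n in["scene","side"]:
    c=np.load(n+".npz");P=cloud(c);px=c["pixels"].astype(int);hsv=cv2.cvtColor(c["pixels"],cv2.COLOR_RGB2HSV)
    print(n)
    box={"scene":(195,285,140,215),"side":(255,420,230,385)}[n]
    M=np.zeros((420,560),bool);M[box[2]:box[3],box[0]:box[1]]=1
    H,S,V=[hsv[...,i].astype(int) for i in range(3)]
    z=P[...,2]
    def rep(name,m):
        m=m&M&np.isfinite(z);q=P[m];print(name,m.sum(),np.median(q,0).round(1),q.min(0).round(1),q.max(0).round(1))
        return q
    q=rep("red",((H<6)|(H>174))&(S>180)&(V>90)&(z>50)&(z<100))
    a=q[:,:2]-q[:,:2].mean(0);w,e=np.linalg.eigh(a.T@a/len(a));print("red mean",q.mean(0).round(1),"sd",np.sqrt(w).round(1),"dir",np.degrees(np.arctan2(*e[::-1,1])).round(1))
    rep("yellow",(H>22)&(H<33)&(S>200)&(z>55)&(z<100))
    rep("green",(H>50)&(H<80)&(S>150)&(z>55)&(z<100))
    # block top rect
    m=M&(abs(z-45)<4)&(S>60)&(H>8)&(H<24);q=P[m][:,:2].astype(np.float32);print("block",len(q),cv2.minAreaRect(q))
    # meter top
    mm=(abs(z-85)<4)&(S<60)&(V>120);k,l,st,_=cv2.connectedComponentsWithStats(mm.astype(np.uint8));i=1+np.argmax(st[1:,4])
    q=P[l==i].astype(np.float32);r=cv2.minAreaRect(q[:,:2]);print("meter",len(q),q[:,2].mean(),r,cv2.boxPoints(r).round(0).tolist())
    u,v={"scene":(306,253),"side":(247,156)}[n];print("lock px",P[v-2:v+3,u-2:u+3].reshape(-1,3).mean(0).round(1))
    im=c["pixels"];
    u,v={"scene":(306,253),"side":(247,156)}[n]
    cv2.imwrite(f"pics/{n}_lock.png",cv2.resize(im[v-40:v+40,u-55:u+55],None,fx=6,fy=6,interpolation=cv2.INTER_CUBIC)[:,:,::-1])
E
```

```text
scene
red 95 [ 504.6 -274.3   74.5] [ 484.7 -285.5   52.8] [ 516.7 -266.9   90.4]
red mean [ 502.4 -275.    74.9] sd [ 1.8 10.6] dir -156.8
  return _methods._mean(a, axis=axis, dtype=dtype,
  ret = um.true_divide(
Traceback (most recent call last):
ValueError: zero-size array to reduction operation minimum which has no identity
```

```bash
python3 - <<'E' 2>&1 | grep -v Warn
from h import *
for n in["scene","side"]:
    c=np.load(n+".npz");P=cloud(c);hsv=cv2.cvtColor(c["pixels"],cv2.COLOR_RGB2HSV)
    print(n)
    box={"scene":(195,285,140,215),"side":(255,420,230,385)}[n]
    M=np.zeros((420,560),bool);M[box[2]:box[3],box[0]:box[1]]=1
    H,S,V=[hsv[...,i].astype(int) for i in range(3)]
    z=P[...,2]
    def rep(name,m):
        m=m&M&np.isfinite(z);q=P[m]
        if len(q)<5: print(name,"none");return
        top=q[q[:,2]>q[:,2].max()-6]
        a=q[:,:2]-q[:,:2].mean(0);w,e=np.linalg.eigh(a.T@a/len(a));print(name,len(q),"mean",q.mean(0).round(1),"mid",((q.min(0)+q.max(0))/2).round(1),"max",q.max(0).round(1),"top",top.mean(0).round(1),"sd",np.sqrt(w).round(1),"dir",np.degrees(np.arctan2(*e[::-1,1])).round(1))
    rep("red",((H<6)|(H>174))&(S>180)&(V>90)&(z>50)&(z<100))
    rep("yellow",(H>19)&(H<35)&(S>190)&(V>120)&(z>57)&(z<100))
    rep("green",(H>50)&(H<85)&(S>130)&(z>57)&(z<100))
    m=M&(abs(z-45)<4)&(S>60)&(H>8)&(H<24);q=P[m][:,:2].astype(np.float32);print("block",len(q),cv2.minAreaRect(q))
    mm=(abs(z-85)<4)&(S<60)&(V>120);k,l,st,_=cv2.connectedComponentsWithStats(mm.astype(np.uint8));i=1+np.argmax(st[1:,4])
    q=P[l==i].astype(np.float32);r=cv2.minAreaRect(q[:,:2]);print("meter",len(q),q[:,2].mean(),r,cv2.boxPoints(r).round(0).tolist())
    u,v={"scene":(306,253),"side":(247,156)}[n];print("lock px",P[v-2:v+3,u-2:u+3].reshape(-1,3).mean(0).round(1))
E
```

```text
scene
red 95 mean [ 502.4 -275.    74.9] mid [ 500.7 -276.2   71.6] max [ 516.7 -266.9   90.4] top [ 501.8 -276.7   87.9] sd [ 1.8 10.6] dir -156.8
yellow none
green 67 mean [ 508.1 -342.3   74.4] mid [ 507.2 -346.1   72. ] max [ 517.4 -335.1   85.6] top [ 506.2 -346.4   82.8] sd [4.8 5.4] dir 142.3
block 693 ((501.8076171875, -277.5130310058594), (71.87049102783203, 222.34307861328125), 3.9655323028564453)
Traceback (most recent call last):
cv2.error: OpenCV(4.12.0) /io/opencv/modules/imgproc/src/convhull.cpp:143: error: (-215:Assertion failed) total >= 0 && (depth == CV_32F || depth == CV_32S) in function 'convexHull'
```

```bash
python3 - <<'E' 2>&1 | grep -v Warn
from h import *
for n in["scene","side"]:
    c=np.load(n+".npz");P=cloud(c);hsv=cv2.cvtColor(c["pixels"],cv2.COLOR_RGB2HSV)
    print(n)
    H,S,V=[hsv[...,i].astype(int) for i in range(3)]
    z=P[...,2]
    M=np.zeros((420,560),bool)
    if n=="side":
      M[230:385,255:420]=1
      for name,m in [("red",((H<6)|(H>174))&(S>180)&(V>90)),("yel",(H>19)&(H<35)&(S>190)&(V>120)),("green",(H>50)&(H<85)&(S>130))]:
        m=m&M&(z>57)&(z<100);q=P[m]
        if len(q)<5: print(name,"none");continue
        top=q[q[:,2]>q[:,2].max()-6]
        a=q[:,:2]-q[:,:2].mean(0);w,e=np.linalg.eigh(a.T@a/len(a));print(name,len(q),"mean",q.mean(0).round(1),"max",q.max(0).round(1),"top",top.mean(0).round(1),"sd",np.sqrt(w).round(1),"dir",np.degrees(np.arctan2(*e[::-1,1])).round(1))
      m=M&(abs(z-45)<4)&(S>60)&(H>8)&(H<24);q=P[m][:,:2].astype(np.float32);print("block",len(q),cv2.minAreaRect(q))
    u,v={"scene":(290,275),"side":(290,180)}[n];print("on case",P[v,u],hsv[v,u])
    ff={"scene":(185,395,205,370),"side":(180,350,115,225)}[n]
    m=np.zeros((420,560),bool);m[ff[2]:ff[3],ff[0]:ff[1]]=1
    m&=(abs(z-86)<4); q=P[m].astype(np.float32);print(len(q))
    if len(q): r=cv2.minAreaRect(q[:,:2]);print("meter",q[:,2].mean(),r,cv2.boxPoints(r).round(0).tolist())
    u,v={"scene":(306,253),"side":(247,156)}[n];print("lock px",np.nanmedian(P[v-2:v+3,u-2:u+3].reshape(-1,3),0).round(1))
E
```

```text
scene
on case [621.78718991 174.10354089  86.29706039] [ 13   9 208]
13107
Traceback (most recent call last):
cv2.error: OpenCV(4.12.0) /io/opencv/modules/imgproc/src/convhull.cpp:143: error: (-215:Assertion failed) total >= 0 && (depth == CV_32F || depth == CV_32S) in function 'convexHull'
```

```bash
cat > m.py <<'E'
from h import *
for n in["scene","side"]:
    c=np.load(n+".npz");P=cloud(c);hsv=cv2.cvtColor(c["pixels"],cv2.COLOR_RGB2HSV)
    print(n)
    H,S,V=[hsv[...,i].astype(int) for i in range(3)]
    z=P[...,2]
    M=np.zeros((420,560),bool)
    if n=="side":
      M[230:385,255:420]=1
      for name,m in [("red",((H<6)|(H>174))&(S>180)&(V>90)),("yel",(H>19)&(H<35)&(S>190)&(V>120)),("green",(H>50)&(H<85)&(S>130))]:
        m=m&M&(z>57)&(z<100);q=P[m]
        if len(q)<5: print(name,"none");continue
        top=q[q[:,2]>q[:,2].max()-6]
        a=q[:,:2]-q[:,:2].mean(0);w,e=np.linalg.eigh(a.T@a/len(a));print(name,len(q),"mean",q.mean(0).round(1),"max",q.max(0).round(1),"top",top.mean(0).round(1),"sd",np.sqrt(w).round(1),"dir",np.degrees(np.arctan2(*e[::-1,1])).round(1))
      m=M&(abs(z-45)<4)&(S>60)&(H>8)&(H<24);q=P[m][:,:2].astype(np.float32);print("block",len(q),cv2.minAreaRect(q))
    ff={"scene":(185,395,205,370),"side":(180,350,115,225)}[n]
    m=np.zeros((420,560),bool);m[ff[2]:ff[3],ff[0]:ff[1]]=1
    m&=(abs(z-86)<4)&(V>60); q=P[m]
    r=cv2.minAreaRect(q[:,:2].astype(np.float32).copy());print("meter",len(q),q[:,2].mean(),r,cv2.boxPoints(r).round(0).tolist())
    u,v={"scene":(306,253),"side":(247,156)}[n];print("lock px",np.nanmedian(P[v-2:v+3,u-2:u+3].reshape(-1,3),0).round(1))
E
python3 m.py 2>&1 | grep -v Warn
```

```text
scene
meter 13104 84.50995473722077 ((608.8037719726562, 147.8602752685547), (242.3140106201172, 302.208251953125), 10.58861255645752) [[462.0, 274.0], [517.0, -23.0], [756.0, 22.0], [700.0, 319.0]]
lock px [559.  134.   84.6]
side
red 255 mean [ 495.3 -284.    79.2] max [ 514.7 -269.6   92.2] top [ 497.8 -281.4   89.6] sd [ 2.2 11.2] dir -156.6
yel 19 mean [ 495.7 -217.1   71.7] max [ 503.9 -209.9   81.8] top [ 496.8 -216.    78.5] sd [2.3 8.4] dir 156.8
green 315 mean [ 499.1 -354.6   76.6] max [ 511.4 -342.6   87.6] top [ 501.4 -351.6   85.1] sd [4.6 5.7] dir 142.4
block 2905 ((583.7539672851562, -274.54931640625), (242.44993591308594, 222.22503662109375), 3.5831363201141357)
meter 6083 85.08036055818602 ((680.216064453125, 161.95974731445312), (392.73248291015625, 305.37384033203125), 10.522648811340332) [[459.0, 276.0], [515.0, -24.0], [901.0, 48.0], [845.0, 348.0]]
lock px [565.7 145.9  86.2]
```

```bash
cat >> h.py <<'E'
def plan(x,y,z,yaw=None):
    "tool-frame slide fraction (tool pointing down) and z turn fraction to world x,y,z, tool y at yaw deg"
    from workcell import arm
    s=arm.sense();R=Ro.from_rotvec(s["tcp_rot"]).as_matrix()
    d=R.T@(np.array([x,y,z])-s["ee_pos"])
    ty=np.degrees(np.arctan2(R[1,1],R[0,1]));
    print("pos",np.round(s["ee_pos"],1),"ty",ty.round(2),"tilt",np.degrees(R[:2,2]).round(2),"F",np.round(s["contact_force"],2),"M",np.round(s["moment"],2),"w",round(s["gripper_width"],1),round(s["grasp_force"],1),"t",s["t"],"j7",round(s["joint_pos"][6],2))
    print("slide",(d/150).round(3),"rows",np.ceil(np.linalg.norm(d)/62.5), "turn", None if yaw is None else round(-((yaw-ty+180)%360-180)/45,3))
E
python3 -c "
from h import *
plan(545,140,260)
from workcell import capture
c=capture('wrist');print(c['hand_eye'].round(3).tolist(),c['camera_matrix'].round(1).tolist())"
```

```text
pos [229.8 607.4 204.6] ty 69.27 tilt [-0.03 -0.09] F [ 0.46  1.19 -0.7 ] M [ 0.05  0.01 -0.  ] w 94.3 0.0 t 0.1 j7 -0.02
slide [-3.068 -2.171 -0.365] rows 10.0 turn None
[[-0.0, -0.959, -0.282, 81.906], [1.0, -0.0, -0.001, 0.781], [0.001, -0.282, 0.959, -178.993], [0.0, 0.0, 0.0, 1.0]] [[325.2, 0.0, 277.5], [0.0, 325.2, 217.7], [0.0, 0.0, 1.0]]
```

```bash
python3 -m crank '[{"slide":[-0.3,-0.22,-0.037],"rotation":[0,0,0],"fingers":-0.2},{"slide":[-0.31,-0.22,-0.037],"rotation":[0,0,0],"fingers":-0.2},{"slide":[-0.31,-0.22,-0.037],"rotation":[0,0,0],"fingers":-0.2},{"slide":[-0.31,-0.22,-0.037],"rotation":[0,0,0],"fingers":-0.2},{"slide":[-0.31,-0.22,-0.037],"rotation":[0,0,0],"fingers":-0.2},{"slide":[-0.31,-0.22,-0.037],"rotation":[0,0,0],"fingers":-0.2},{"slide":[-0.31,-0.22,-0.037],"rotation":[0,0,0],"fingers":-0.2},{"slide":[-0.31,-0.22,-0.037],"rotation":[0,0,0],"fingers":-0.2},{"slide":[-0.31,-0.22,-0.037],"rotation":[0,0,0],"fingers":-0.2},{"slide":[-0.3,-0.2,-0.03],"rotation":[0,0,0],"fingers":-0.2},{"slide":[0,0,0],"rotation":[0,0,0],"fingers":-0.2},{"slide":[0,0,0],"rotation":[0,0,0],"fingers":-0.2}]'
cat >> h.py <<'E'
def wrist(name):
    from workcell import arm,capture
    s=arm.sense();c=capture("wrist");cv2.imwrite(f"pics/{name}.png",c["pixels"][:,:,::-1])
    np.savez(name+".npz",p=s["ee_pos"],r=s["tcp_rot"],**c)
def ray(w,uv):
    "world origin and unit rays of wrist pixels"
    K=w["camera_matrix"];uv=np.atleast_2d(uv).astype(float)
    a=(uv-K[:2,2])/K[0,0];r=np.linalg.norm(a,axis=1,keepdims=True)+1e-9
    d=np.hstack([a/r*np.sin(r),np.cos(r)]);H=w["hand_eye"];R=Ro.from_rotvec(w["r"]).as_matrix()
    return R@H[:3,3]+w["p"],d@(R@H[:3,:3]).T
def onz(w,uv,z):
    o,d=ray(w,uv);return o+d*((z-o[2])/d[:,2:])
def pix(w,X):
    H=w["hand_eye"];R=Ro.from_rotvec(w["r"]).as_matrix()
    q=((np.atleast_2d(X)-w["p"])@R-H[:3,3])@H[:3,:3];n=np.linalg.norm(q[:,:2],axis=1,keepdims=True)
    return w["camera_matrix"][:2,2]+w["camera_matrix"][0,0]*np.arctan2(n,q[:,2:])*q[:,:2]/n
E
python3 -c "
from h import *
wrist('w1');plan(500,-278,150,113.3)
w=np.load('w1.npz');print(pix(w,[[564.6,139.6,93]]))"
```

```text
t: 1.65
ee_pos: [545.7, 139.2, 259.5]
tcp_rot: [-0.565, -3.089, -0.001]
contact_force: [0.5, 0.7, -0.6]
gripper_width: 37.7
grasp_force: 0.0
pos [545.4 140.  259.5] ty 69.37 tilt [-0.08  0.05] F [0.04 0.56 0.33] M [-0.04 -0.01 -0.06] w 37.6 0.0 t 1.7 j7 0.96
slide [-0.7   -2.715  0.728] rows 7.0 turn -0.976
[[283.40998661 216.12309593]]
```

View pics/w1.png

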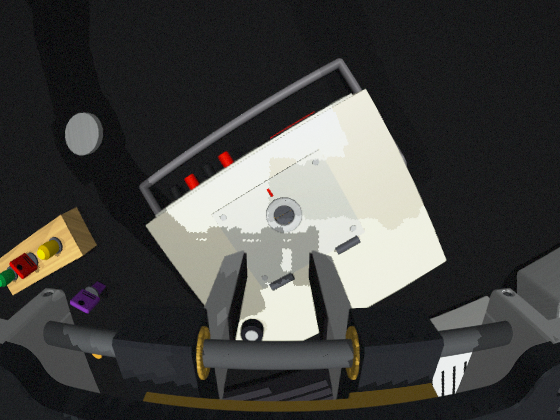

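The wrist picture shows the lock ring at (284,215), about 1 px from where my estimate of (564.6,139.6,93) projects, which was (283,216). Next I go above the key.

```bash
python3 -m crank '[{"slide":[-0.0875,-0.34,0.05],"rotation":[0,0,0],"fingers":-0.2},{"slide":[-0.0875,-0.34,0.05],"rotation":[0,0,0],"fingers":-0.2},{"slide":[-0.0875,-0.34,0.05],"rotation":[0,0,0],"fingers":-0.2},{"slide":[-0.0875,-0.34,0.05],"rotation":[0,0,0],"fingers":-0.2},{"slide":[-0.0875,-0.34,0.05],"rotation":[0,0,0],"fingers":-0.2},{"slide":[-0.0875,-0.34,0.05],"rotation":[0,0,0],"fingers":-0.2},{"slide":[-0.0875,-0.34,0.05],"rotation":[0,0,0],"fingers":-0.2},{"slide":[-0.0875,-0.335,0.05],"rotation":[0,0,0],"fingers":-0.2},{"slide":[0,0,0],"rotation":[0,0,-0.23],"fingers":-0.2},{"slide":[0,0,0],"rotation":[0,0,-0.23],"fingers":-0.2},{"slide":[0,0,0],"rotation":[0,0,-0.23],"fingers":-0.2},{"slide":[0,0,0],"rotation":[0,0,-0.23],"fingers":-0.2},{"slide":[0,0,0],"rotation":[0,0,-0.055],"fingers":-0.2},{"slide":[0,0,0],"rotation":[0,0,0],"fingers":-0.2},{"slide":[0,0,0],"rotation":[0,0,0],"fingers":-0.2}]'
python3 - <<'E'
from h import *
wrist('w2');plan(500,-278,150,113.3)
w=np.load('w2.npz');print(pix(w,[[501,-278,91],[501,-278,45]]))
hsv=cv2.cvtColor(w["pixels"],cv2.COLOR_RGB2HSV);H,S,V=[hsv[...,i].astype(int) for i in range(3)]
m=(((H<6)|(H>174))&(S>150)&(V>60)).astype(np.uint8);k,l,st,ce=cv2.connectedComponentsWithStats(m)
for i in range(1,k):
    if st[i,4]>60:
        v,u=np.where(l==i);print(st[i],ce[i].round(1))
u,v=pix(w,[[501,-278,91]])[0].astype(int);y0=min(max(0,v-110),200);x0=max(0,u-130)
cv2.imwrite("pics/w2c.png",cv2.resize(w["pixels"][y0:y0+220,x0:x0+260],None,fx=2.6,fy=2.6,interpolation=cv2.INTER_CUBIC)[:,:,::-1]);print(x0,y0)
E
```

```text
t: 3.58
ee_pos: [500.6, -279.0, 199.9]
tcp_rot: [0.629, -3.078, -0.0]
contact_force: [0.2, -0.2, -0.4]
gripper_width: 37.8
grasp_force: 0.0
pos [ 500.5 -279.1  199.9] ty 113.1 tilt [-0.01  0.  ] F [-0.04  0.44 -0.38] M [ 0.05 -0.02  0.06] w 37.4 0.0 t 3.625 j7 2.39
slide [0.    0.008 0.333] rows 1.0 turn -0.004
[[278.22735431 215.53438149]
 [278.15035402 203.57792582]]
[273 188  10  44 398] [277.4 209.8]
[487 282  12  14  87] [491.9 288.2]
[536 299  24   9 116] [548.5 303.2]
148 105
```

View pics/w2c.png

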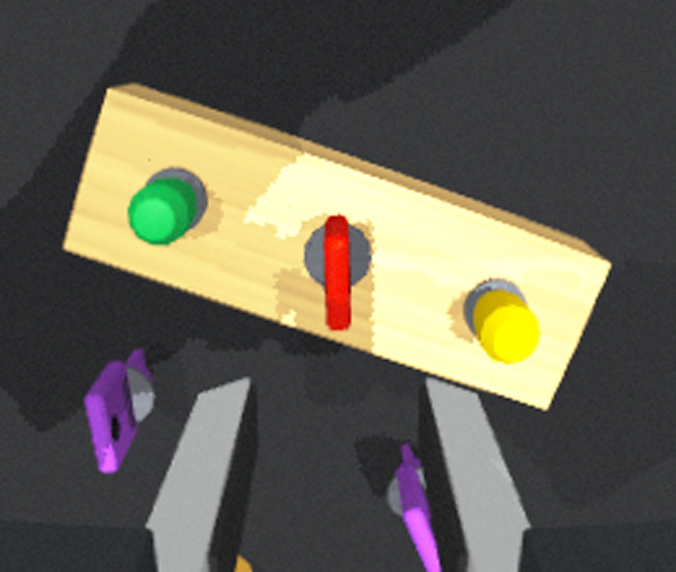

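The crop shows the key's flange at crop (337,255), i.e. pixel (278,203), within about 1 px of the prediction. The bow lies straight between the fingers and the drivers are clear. I go down and grip.

```bash
python3 -m crank '[{"slide":[0,-0.003,0.3],"rotation":[0,0,0],"fingers":-0.2},{"slide":[0,0,0.3],"rotation":[0,0,0],"fingers":-0.2},{"slide":[0,0,0.2],"rotation":[0,0,0],"fingers":-0.2},{"slide":[0,0,0.12],"rotation":[0,0,0],"fingers":-0.2},{"slide":[0,0,0.046],"rotation":[0,0,0],"fingers":-0.2},{"slide":[0,0,0],"rotation":[0,0,0],"fingers":-0.2},{"slide":[0,0,0],"rotation":[0,0,0],"fingers":-1},{"slide":[0,0,0],"rotation":[0,0,0],"fingers":-1},{"slide":[0,0,0],"rotation":[0,0,0],"fingers":-1},{"slide":[0,0,0],"rotation":[0,0,0],"fingers":-1},{"slide":[0,0,0],"rotation":[0,0,0],"fingers":-1},{"slide":[0,0,0],"rotation":[0,0,0],"fingers":-1}]' 45
python3 -c "
from h import *
plan(564.6,139.6,200)"
```

```text
t: 5.12
ee_pos: [500.8, -280.0, 55.5]
tcp_rot: [-0.63, 3.077, -0.0]
contact_force: [-1.4, 0.4, 5.6]
gripper_width: 8.8
grasp_force: 45.0
pos [ 500.8 -280.    55.5] ty 113.14 tilt [ 0.03 -0.01] F [-1.45  0.38  5.61] M [0.2  0.18 0.01] w 8.8 45.0 t 5.125 j7 2.37
slide [-1.491  2.404 -0.964] rows 8.0 turn None
```

```bash
python3 -m crank '[{"slide":[0,0,-0.1],"rotation":[0,0,0],"fingers":-1},{"slide":[0,0,-0.2],"rotation":[0,0,0],"fingers":-1},{"slide":[0,0,-0.3],"rotation":[0,0,0],"fingers":-1},{"slide":[0,0,-0.3],"rotation":[0,0,0],"fingers":-1},{"slide":[-0.186,0.3,0],"rotation":[0,0,0],"fingers":-1},{"slide":[-0.186,0.3,0],"rotation":[0,0,0],"fingers":-1},{"slide":[-0.186,0.3,0],"rotation":[0,0,0],"fingers":-1},{"slide":[-0.186,0.3,0],"rotation":[0,0,0],"fingers":-1},{"slide":[-0.186,0.3,0],"rotation":[0,0,0],"fingers":-1},{"slide":[-0.186,0.3,0],"rotation":[0,0,0],"fingers":-1},{"slide":[-0.186,0.3,0],"rotation":[0,0,0],"fingers":-1},{"slide":[-0.186,0.3,0],"rotation":[0,0,0],"fingers":-1},{"slide":[0,0,0],"rotation":[0,0,0.18],"fingers":-1},{"slide":[0,0,0],"rotation":[0,0,0.18],"fingers":-1},{"slide":[0,0,0],"rotation":[0,0,0],"fingers":-1},{"slide":[0,0,0],"rotation":[0,0,0],"fingers":-1}]'
python3 - <<'E'
from h import *
wrist('w3');plan(564.6,139.6,140,96.6)
w=np.load('w3.npz');print(pix(w,[[564.6,139.6,93]]))
from workcell import capture
for n in["scene","side"]:
    c=capture(n);np.savez(f"{n}3.npz",**c)
i=np.load("side3.npz")["pixels"][70:220,160:340];j=np.load("scene3.npz")["pixels"][160:310,215:395]
a=np.hstack([cv2.resize(x,None,fx=2.2,fy=2.2,interpolation=cv2.INTER_CUBIC) for x in(i,j)])
cv2.imwrite("pics/p3.png",a[:,:,::-1])
cv2.imwrite("pics/w3c.png",cv2.resize(w["pixels"][130:330,150:410],None,fx=3,fy=3,interpolation=cv2.INTER_CUBIC)[:,:,::-1])
E
```

```text
t: 7.12
ee_pos: [564.3, 138.8, 190.3]
tcp_rot: [-0.194, 3.136, 0.0]
contact_force: [0.7, 0.0, -0.8]
gripper_width: 8.6
grasp_force: 45.0
pos [564.3 138.7 190.2] ty 97.03 tilt [0.   0.01] F [-0.52  0.75 -0.54] M [-0.03 -0.01  0.03] w 8.6 45.0 t 7.175 j7 1.4
slide [-0.003  0.006  0.335] rows 1.0 turn 0.01
[[278.07897765 218.77570139]]
```

View pics/w3c.png

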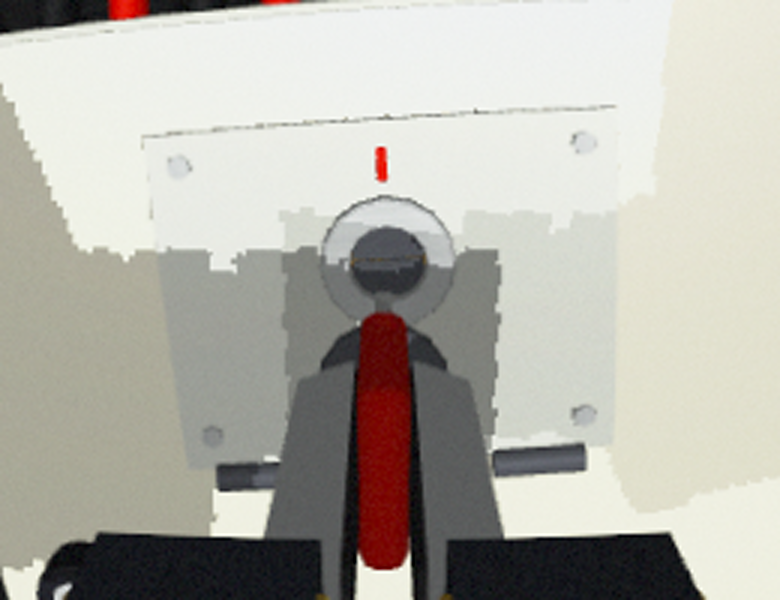

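View pics/p3.png

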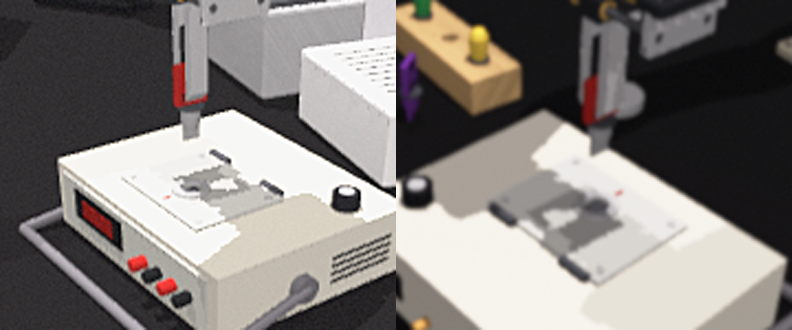

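Wrist crop: ring centre at crop (388,261), about 1 px off the prediction. The key hangs upright and straight between the fingers. The red mark and the hinges confirm the meter's x direction. I compare lock and key as seen by the same camera.

```bash
python3 - <<'E'
from h import *
def tool(w,X): return (np.asarray(X)-w["p"])@Ro.from_rotvec(w["r"]).as_matrix()
w=np.load('w2.npz');k=onz(w,[[277.5,203.2]],49)[0];print("key",k.round(1))
Rg=Ro.from_rotvec([-0.63,3.077,0]).as_matrix();print("key in tool at grasp",((k-[500.8,-280.0,55.5])@Rg).round(1))
for n,uv in(("w1",[284,215]),("w3",[279.0,216.8])):
    w=np.load(n+'.npz');l=onz(w,[uv],93)[0];print(n,"lock",l.round(1),"tool",tool(w,l).round(1))
# ring by threshold-free circle: Hough
w=np.load('w3.npz');g=cv2.cvtColor(w["pixels"],cv2.COLOR_RGB2GRAY)[180:260,230:330]
g=cv2.resize(g,None,fx=4,fy=4,interpolation=cv2.INTER_CUBIC)
c=cv2.HoughCircles(g,cv2.HOUGH_GRADIENT,1,20,param1=80,param2=20,minRadius=35,maxRadius=105)
print([( (x/4+230-.4).round(1),(y/4+180-.4).round(1),r/4) for x,y,r in c[0][:4]])
E
```

```text
key [ 500.  -279.2   49. ]
key in tool at grasp [0.4 1.1 6.5]
w1 lock [563.6 140.7  93. ] tool [-16.5   7.7 166.5]
w3 lock [562.7 140.2  93. ] tool [ 1.4  1.6 97.3]
[(np.float32(278.5), np.float32(218.0), np.float32(23.225)), (np.float32(275.5), np.float32(212.7), np.float32(17.2)), (np.float32(280.7), np.float32(211.0), np.float32(16.05))]
```

```bash
python3 -m crank '[{"slide":[0.003,0.005,0.2],"rotation":[0,0,0],"fingers":-1},{"slide":[0,0,0.12],"rotation":[0,0,0],"fingers":-1},{"slide":[0,0,0.06],"rotation":[0,0,0],"fingers":-1},{"slide":[0,0,0.03],"rotation":[0,0,0],"fingers":-1},{"slide":[0,0,0.025],"rotation":[0,0,0],"fingers":-1},{"slide":[0,0,0],"rotation":[0,0,0],"fingers":-1},{"slide":[0,0,0],"rotation":[0,0,0],"fingers":-1}]'
python3 -c "
from h import *
plan(564.6,139.6,115.5,96.6)"
```

```text
t: 8.15
ee_pos: [564.1, 139.6, 125.1]
tcp_rot: [-0.19, 3.135, 0.0]
contact_force: [-0.7, 1.1, -1.0]
gripper_width: 8.7
grasp_force: 45.0
pos [564.1 139.6 125.1] ty 96.94 tilt [0.04 0.01] F [-0.69  1.13 -1.04] M [-0.01 -0.05 -0.02] w 8.7 45.0 t 8.15 j7 1.39
slide [-0.003 -0.001  0.064] rows 1.0 turn 0.008
```

```bash
python3 -m crank '[{"slide":[0,0,0.02],"rotation":[0,0,0],"fingers":-1},{"slide":[0,0,0.013],"rotation":[0,0,0],"fingers":-1},{"slide":[0,0,0.013],"rotation":[0,0,0],"fingers":-1},{"slide":[0,0,0.007],"rotation":[0,0,0],"fingers":-1},{"slide":[0,0,0],"rotation":[0,0,0],"fingers":-1},{"slide":[0,0,0],"rotation":[0,0,0],"fingers":-1}]'; python3 -m crank '[{"slide":[0,0,0.004],"rotation":[0,0,0],"fingers":-1},{"slide":[0,0,0],"rotation":[0,0,0],"fingers":-1}]'; python3 -m crank '[{"slide":[0,0,0.004],"rotation":[0,0,0],"fingers":-1},{"slide":[0,0,0],"rotation":[0,0,0],"fingers":-1}]'
```

```text
t: 8.9
ee_pos: [563.8, 139.5, 116.8]
tcp_rot: [0.19, -3.136, -0.0]
contact_force: [-0.4, -0.5, -1.4]
gripper_width: 8.6
grasp_force: 45.0
t: 9.15
ee_pos: [563.8, 139.6, 116.2]
tcp_rot: [-0.19, 3.136, 0.0]
contact_force: [-0.2, 1.2, -1.3]
gripper_width: 8.9
grasp_force: 45.0
t: 9.4
ee_pos: [563.8, 139.6, 115.6]
tcp_rot: [0.19, -3.136, -0.0]
contact_force: [-0.6, 0.3, -1.1]
gripper_width: 8.9
grasp_force: 45.0
```

```bash
for i in 1; do python3 -m crank '[{"slide":[0,0,0.004],"rotation":[0,0,0],"fingers":-1},{"slide":[0,0,0],"rotation":[0,0,0],"fingers":-1}]'|grep -E "ee_|contact"; done;  python3 -m crank '[{"slide":[0,0,0.004],"rotation":[0,0,0],"fingers":-1},{"slide":[0,0,0],"rotation":[0,0,0],"fingers":-1}]'|grep -E "ee_|contact"; python3 -m crank '[{"slide":[0,0,0.004],"rotation":[0,0,0],"fingers":-1},{"slide":[0,0,0],"rotation":[0,0,0],"fingers":-1}]'|grep -E "ee_|contact"
```

```text
ee_pos: [563.9, 139.6, 115.3]
contact_force: [-0.9, -0.1, 2.8]
ee_pos: [564.0, 139.6, 115.2]
contact_force: [-2.5, 0.1, 6.7]
ee_pos: [564.0, 139.6, 115.0]
contact_force: [-1.7, 0.1, 10.7]
```

Contact is on the plug face at TCP z ≈ 115.4, as expected, with about 11 N pressed. I now turn anticlockwise and feel for the drop.

```bash
python3 -m crank '[{"slide":[0,0,0],"rotation":[0,0,-0.06],"fingers":-1},{"slide":[0,0,0],"rotation":[0,0,-0.06],"fingers":-1},{"slide":[0,0,0],"rotation":[0,0,0],"fingers":-1}]'|grep -E "ee_|contact"
python3 -m crank '[{"slide":[0,0,0],"rotation":[0,0,-0.06],"fingers":-1},{"slide":[0,0,0],"rotation":[0,0,-0.06],"fingers":-1},{"slide":[0,0,0],"rotation":[0,0,0],"fingers":-1}]'|grep -E "ee_|contact"
python3 -m crank '[{"slide":[0,0,0],"rotation":[0,0,-0.06],"fingers":-1},{"slide":[0,0,0],"rotation":[0,0,-0.06],"fingers":-1},{"slide":[0,0,0],"rotation":[0,0,0],"fingers":-1}]'|grep -E "ee_|contact"
python3 -c "
from h import *
plan(564.6,139.6,115.5,96.6)"
```

```text
ee_pos: [564.6, 139.7, 115.0]
contact_force: [-1.0, -0.5, 9.7]
ee_pos: [564.9, 139.8, 115.0]
contact_force: [-0.1, 0.6, 7.8]
ee_pos: [565.1, 139.6, 114.9]
contact_force: [-0.7, -0.4, 7.2]
pos [565.1 139.6 114.9] ty 113.15 tilt [0.16 0.03] F [-0.73 -0.43  7.16] M [-0.05  0.07  0.  ] w 8.3 45.0 t 11.275 j7 1.61
slide [ 0.003  0.001 -0.004] rows 1.0 turn 0.368
```

```bash
python3 -m crank '[{"slide":[0.004,0,0.002],"rotation":[0,0,-0.06],"fingers":-1},{"slide":[0,0,0],"rotation":[0,0,-0.06],"fingers":-1},{"slide":[0,0,0],"rotation":[0,0,0],"fingers":-1}]'|grep -E "ee_|contact"
python3 -m crank '[{"slide":[0,0,0],"rotation":[0,0,-0.06],"fingers":-1},{"slide":[0,0,0],"rotation":[0,0,-0.06],"fingers":-1},{"slide":[0,0,0],"rotation":[0,0,0],"fingers":-1}]'|grep -E "ee_|contact"
python3 -c "
from h import *
plan(564.6,139.6,115.5,96.6)"
```

```text
ee_pos: [564.9, 139.4, 114.8]
contact_force: [-0.7, -1.3, 7.0]
ee_pos: [564.7, 139.4, 114.6]
contact_force: [-0.1, -0.8, 6.8]
pos [564.7 139.4 114.6] ty 123.95 tilt [0.17 0.03] F [-0.1  -0.8   6.78] M [-0.06 -0.03 -0.02] w 8.9 45.0 t 12.025 j7 1.75
slide [-0.     0.002 -0.006] rows 1.0 turn 0.608
```

```bash
python3 -m crank '[{"slide":[0,0,0.002],"rotation":[0,0,-0.06],"fingers":-1},{"slide":[0,0,0],"rotation":[0,0,-0.06],"fingers":-1},{"slide":[0,0,0],"rotation":[0,0,0],"fingers":-1}]'|grep -E "ee_|contact"
python3 -m crank '[{"slide":[0,0,0],"rotation":[0,0,-0.06],"fingers":-1},{"slide":[0,0,0],"rotation":[0,0,-0.06],"fingers":-1},{"slide":[0,0,0],"rotation":[0,0,0],"fingers":-1}]'|grep -E "ee_|contact"
python3 -m crank '[{"slide":[0,0,0],"rotation":[0,0,-0.06],"fingers":-1},{"slide":[0,0,0],"rotation":[0,0,-0.06],"fingers":-1},{"slide":[0,0,0],"rotation":[0,0,0],"fingers":-1}]'|grep -E "ee_|contact"
python3 -c "
from h import *
plan(564.6,139.6,115.5,96.6)"
```

```text
ee_pos: [563.4, 139.5, 113.0]
contact_force: [0.6, 0.9, -1.0]
ee_pos: [563.2, 139.7, 113.1]
contact_force: [0.7, 2.6, -0.7]
ee_pos: [563.2, 139.6, 113.2]
contact_force: [1.2, 1.9, -1.4]
pos [563.2 139.6 113.2] ty 140.18 tilt [-0.01  0.03] F [ 1.25  1.91 -1.39] M [ 0.8  -0.01 -0.03] w 8.7 45.0 t 13.15 j7 1.96
slide [-0.006 -0.007 -0.015] rows 1.0 turn 0.969
```

It dropped 1.6 mm at about 127°, so the slot centre is probably about 133°. I ease back clockwise to the middle of the play and go down.

```bash
python3 -m crank '[{"slide":[0,0,0],"rotation":[0,0,0.07],"fingers":-1},{"slide":[0,0,0],"rotation":[0,0,0.07],"fingers":-1},{"slide":[0,0,0],"rotation":[0,0,0],"fingers":-1}]'
python3 -c "
from h import *
plan(564.2,139.6,110,133)"
python3 -m crank '[{"slide":[0,0,0.01],"rotation":[0,0,0],"fingers":-1},{"slide":[0,0,0],"rotation":[0,0,0],"fingers":-1}]'
python3 -c "
from h import *
plan(564.2,139.6,110,133)"
```

```text
t: 13.52
ee_pos: [563.6, 139.3, 113.3]
tcp_rot: [-1.173, 2.913, -0.001]
contact_force: [0.3, 2.0, -1.2]
gripper_width: 8.6
grasp_force: 45.0
pos [563.6 139.3 113.3] ty 133.88 tilt [ 0.04 -0.  ] F [ 0.34  2.   -1.25] M [ 0.57 -0.36  0.01] w 8.6 45.0 t 13.525 j7 1.88
slide [-0.004 -0.001  0.022] rows 1.0 turn 0.019
t: 13.78
ee_pos: [563.6, 139.4, 111.8]
tcp_rot: [-1.173, 2.914, -0.0]
contact_force: [1.7, 1.8, -0.6]
gripper_width: 8.9
grasp_force: 45.0
pos [563.6 139.4 111.8] ty 133.87 tilt [0.03 0.01] F [ 1.72  1.8  -0.55] M [ 0.54 -0.34 -0.04] w 8.9 45.0 t 13.775 j7 1.88
slide [-0.004 -0.002  0.012] rows 1.0 turn 0.019
```

```bash
python3 -m crank '[{"slide":[-0.003,0,0.007],"rotation":[0,0,0],"fingers":-1},{"slide":[0,0,0.007],"rotation":[0,0,0],"fingers":-1},{"slide":[0,0,0],"rotation":[0,0,0],"fingers":-1}]' | grep -E "ee_|contact"
python3 -m crank '[{"slide":[0,0,0.007],"rotation":[0,0,0],"fingers":-1},{"slide":[0,0,0.007],"rotation":[0,0,0],"fingers":-1},{"slide":[0,0,0],"rotation":[0,0,0],"fingers":-1}]' | grep -E "ee_|contact"
python3 -c "
from h import *
plan(564.2,139.6,105,133)"
```

```text
ee_pos: [563.5, 139.4, 109.4]
contact_force: [1.8, 0.7, -0.7]
ee_pos: [563.5, 139.5, 107.4]
contact_force: [0.9, 1.2, -0.1]
pos [563.5 139.5 107.4] ty 133.84 tilt [-0.01 -0.01] F [ 0.92  1.16 -0.13] M [ 0.39 -0.33  0.02] w 8.7 45.0 t 14.525 j7 1.88
slide [-0.004 -0.003  0.016] rows 1.0 turn 0.019
```

```bash
python3 -m crank '[{"slide":[0,0,0.006],"rotation":[0,0,0],"fingers":-1},{"slide":[0,0,0.006],"rotation":[0,0,0],"fingers":-1},{"slide":[0,0,0],"rotation":[0,0,0],"fingers":-1}]' | grep -E "ee_|contact"
python3 -m crank '[{"slide":[0,0,0.004],"rotation":[0,0,0],"fingers":-1},{"slide":[0,0,0],"rotation":[0,0,0],"fingers":-1}]' | grep -E "ee_|contact"
```

```text
ee_pos: [563.6, 139.5, 105.6]
contact_force: [0.8, 0.4, -1.8]
ee_pos: [563.6, 139.5, 105.4]
contact_force: [0.2, 0.5, 3.9]
```

The key is home, resting on the slot bottom with about 5 N. Now I turn clockwise.

```bash
python3 -m crank '[{"slide":[0,0,0],"rotation":[0,0,0.08],"fingers":-1},{"slide":[0,0,0],"rotation":[0,0,0.08],"fingers":-1},{"slide":[0,0,0],"rotation":[0,0,0.08],"fingers":-1},{"slide":[0,0,0],"rotation":[0,0,0.08],"fingers":-1},{"slide":[0,0,0],"rotation":[0,0,0.08],"fingers":-1},{"slide":[0,0,0],"rotation":[0,0,0],"fingers":-1}]' 55 | grep -E "ee_|contact"
python3 -c "
from h import *
plan(563.6,139.5,105.4,73)"
python3 -m crank '[{"slide":[0,0,0],"rotation":[0,0,0.08],"fingers":-1},{"slide":[0,0,0],"rotation":[0,0,0.08],"fingers":-1},{"slide":[0,0,0],"rotation":[0,0,0.08],"fingers":-1},{"slide":[0,0,0],"rotation":[0,0,0.08],"fingers":-1},{"slide":[0,0,0],"rotation":[0,0,0.08],"fingers":-1},{"slide":[0,0,0],"rotation":[0,0,0],"fingers":-1}]' | grep -E "ee_|contact"
python3 -c "
from h import *
plan(563.6,139.5,105.4,73)"
```

```text
ee_pos: [563.6, 139.8, 105.4]
contact_force: [0.3, 0.1, 4.1]
pos [563.6 139.8 105.4] ty 115.9 tilt [ 0.01 -0.  ] F [0.33 0.13 4.12] M [ 0.19 -0.02  0.05] w 8.7 55.0 t 15.9 j7 1.64
slide [ 0.001 -0.002 -0.   ] rows 1.0 turn 0.953
ee_pos: [563.6, 139.8, 105.4]
contact_force: [0.1, 1.1, 4.4]
pos [563.6 139.8 105.4] ty 97.94 tilt [0.01 0.  ] F [0.12 1.09 4.36] M [0.14 0.05 0.07] w 8.8 55.0 t 16.65 j7 1.41
slide [ 0.    -0.002 -0.   ] rows 1.0 turn 0.554
```

```bash
python3 -m crank '[{"slide":[0,0,0],"rotation":[0,0,0.08],"fingers":-1},{"slide":[0,0,0],"rotation":[0,0,0.08],"fingers":-1},{"slide":[0,0,0],"rotation":[0,0,0.08],"fingers":-1},{"slide":[0,0,0],"rotation":[0,0,0.08],"fingers":-1},{"slide":[0,0,0],"rotation":[0,0,0.08],"fingers":-1},{"slide":[0,0,0],"rotation":[0,0,0],"fingers":-1}]' | grep -E "ee_|contact"
python3 -c "
from h import *
plan(563.6,139.5,105.4,67)"
python3 -m crank '[{"slide":[0,0,0],"rotation":[0,0,0.06],"fingers":-1},{"slide":[0,0,0],"rotation":[0,0,0.06],"fingers":-1},{"slide":[0,0,0],"rotation":[0,0,0.06],"fingers":-1},{"slide":[0,0,0],"rotation":[0,0,0],"fingers":-1}]' | grep -E "ee_|contact"
python3 -c "
from h import *
plan(563.6,139.5,105.4,67)"
```

```text
ee_pos: [563.6, 139.7, 105.4]
contact_force: [-0.1, 0.8, 4.5]
pos [563.6 139.7 105.4] ty 79.95 tilt [0. 0.] F [-0.1   0.82  4.45] M [0.2  0.08 0.09] w 8.6 55.0 t 17.4 j7 1.18
slide [-0.    -0.001 -0.   ] rows 1.0 turn 0.288
ee_pos: [563.6, 139.8, 105.4]
contact_force: [-0.7, -0.5, 5.5]
pos [563.6 139.8 105.4] ty 71.86 tilt [0.   0.01] F [-0.73 -0.45  5.51] M [0.16 0.07 0.07] w 8.7 55.0 t 17.9 j7 1.07
slide [-0.001 -0.002 -0.   ] rows 1.0 turn 0.108
```

```bash
python3 -m crank '[{"slide":[0,0,0],"rotation":[0,0,0.04],"fingers":-1},{"slide":[0,0,0],"rotation":[0,0,0.04],"fingers":-1},{"slide":[0,0,0],"rotation":[0,0,0],"fingers":-1}]' | grep -E "contact"
python3 -c "
from h import *
plan(563.6,139.5,105.4,67)"
python3 -m crank '[{"slide":[0,0,0],"rotation":[0,0,0.04],"fingers":-1},{"slide":[0,0,0],"rotation":[0,0,0],"fingers":-1}]' | grep -E "contact"
python3 -c "
from h import *
plan(563.6,139.5,105.4,67)"
python3 -m crank '[{"slide":[0,0,0],"rotation":[0,0,0.04],"fingers":-1},{"slide":[0,0,0],"rotation":[0,0,0],"fingers":-1}]' | grep -E "contact"
python3 -c "
from h import *
plan(563.6,139.5,105.4,67)"
```

```text
contact_force: [-0.3, 0.7, 5.6]
pos [563.6 139.7 105.4] ty 68.26 tilt [-0.    0.01] F [-0.26  0.72  5.59] M [0.2  0.06 0.09] w 9.1 55.0 t 18.275 j7 1.03
slide [-0.001 -0.001 -0.   ] rows 1.0 turn 0.028
contact_force: [-0.6, -0.2, 5.2]
pos [563.6 139.7 105.4] ty 66.46 tilt [-0.    0.01] F [-0.64 -0.21  5.19] M [0.2  0.07 0.1 ] w 8.9 55.0 t 18.525 j7 1.0
slide [-0.001 -0.001 -0.   ] rows 1.0 turn -0.012
contact_force: [-0.1, 1.4, 4.5]
pos [563.6 139.7 105.3] ty 64.66 tilt [-0.    0.01] F [-0.13  1.38  4.55] M [0.15 0.03 0.11] w 8.9 55.0 t 18.775 j7 0.98
slide [-0.001 -0.001 -0.   ] rows 1.0 turn -0.052
```

```bash
python3 -m crank '[{"slide":[0,0,0],"rotation":[0,0,0.04],"fingers":-1},{"slide":[0,0,0],"rotation":[0,0,0],"fingers":-1}]' | grep -E "contact"
python3 -c "
from h import *
plan(563.6,139.5,105.4,67)"
python3 -m crank '[{"slide":[0,0,0],"rotation":[0,0,0.04],"fingers":-1},{"slide":[0,0,0],"rotation":[0,0,0],"fingers":-1}]' | grep -E "contact"
python3 -c "
from h import *
plan(563.6,139.5,105.4,67)"
```

```text
contact_force: [-1.5, 0.7, 5.2]
pos [563.6 139.7 105.4] ty 62.86 tilt [-0.    0.01] F [-1.54  0.66  5.18] M [0.2  0.14 0.11] w 8.5 55.0 t 19.025 j7 0.96
slide [-0.001 -0.001 -0.   ] rows 1.0 turn -0.092
contact_force: [-0.0, 0.4, 5.8]
pos [563.6 139.7 105.3] ty 61.06 tilt [-0.    0.01] F [-0.01  0.38  5.84] M [0.15 0.09 0.09] w 8.7 55.0 t 19.275 j7 0.93
slide [-0.001 -0.001 -0.   ] rows 1.0 turn -0.132
```

```bash
python3 -m crank '[{"slide":[0,0,0],"rotation":[0,0,0.04],"fingers":-1},{"slide":[0,0,0],"rotation":[0,0,0],"fingers":-1}]' | grep -E "contact"
python3 -c "
from h import *
plan(563.6,139.5,105.4,67)"
python3 -m crank '[{"slide":[0,0,0],"rotation":[0,0,0.04],"fingers":-1},{"slide":[0,0,0],"rotation":[0,0,0],"fingers":-1}]' | grep -E "contact"
python3 -c "
from h import *
plan(563.6,139.5,105.4,67)
wrist('w4');w=np.load('w4.npz');cv2.imwrite('pics/w4c.png',cv2.resize(w['pixels'][150:330,170:390],None,fx=3,fy=3,interpolation=cv2.INTER_CUBIC)[:,:,::-1])"
```

```text
contact_force: [-0.0, 0.6, 4.9]
pos [563.6 139.7 105.4] ty 59.29 tilt [-0.    0.01] F [-0.05  0.58  4.93] M [0.16 0.06 0.17] w 8.8 55.0 t 19.525 j7 0.91
slide [-0.001 -0.001 -0.   ] rows 1.0 turn -0.171
contact_force: [-0.3, 1.0, 5.5]
pos [563.5 139.7 105.4] ty 57.53 tilt [-0.01 -0.  ] F [-0.32  0.95  5.45] M [0.14 0.11 0.39] w 8.5 55.0 t 19.775 j7 0.89
slide [-0.001 -0.001 -0.   ] rows 1.0 turn -0.21
```

View pics/w4c.png

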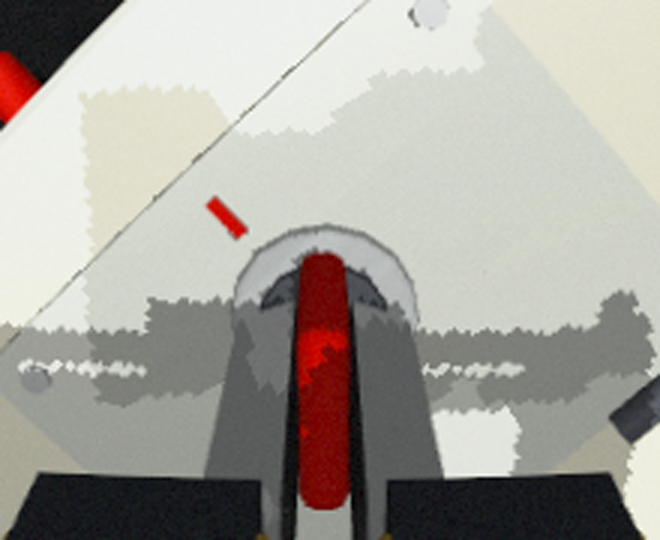

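The torque rose from 0.1 to 0.39 N m, so the lock is at its stop. The picture shows the key still square in the fingers, seated on the ring at crop (325,290). I back off to mid play and draw out.

```bash
python3 -m crank '[{"slide":[0,0,0],"rotation":[0,0,-0.05],"fingers":-1},{"slide":[0,0,0],"rotation":[0,0,-0.06],"fingers":-1},{"slide":[0,0,0],"rotation":[0,0,-0.03],"fingers":-1},{"slide":[0,0,0],"rotation":[0,0,0],"fingers":-1}]'
python3 -c "
from h import *
plan(563.6,139.5,105.4,67)"
python3 -m crank '[{"slide":[0,0,-0.015],"rotation":[0,0,0],"fingers":-1},{"slide":[0,0,-0.015],"rotation":[0,0,0],"fingers":-1},{"slide":[0,0,-0.02],"rotation":[0,0,0],"fingers":-1},{"slide":[0,0,0],"rotation":[0,0,0],"fingers":-1}]'
python3 -c "
from h import *
plan(563.6,139.5,105.4,67)"
```

```text
t: 20.32
ee_pos: [563.7, 139.6, 105.3]
tcp_rot: [0.714, 3.059, 0.001]
contact_force: [0.9, -0.7, 6.2]
gripper_width: 8.8
grasp_force: 55.0
pos [563.7 139.6 105.3] ty 63.72 tilt [0.01 0.02] F [ 0.88 -0.73  6.15] M [ 0.17 -0.02 -0.09] w 8.8 55.0 t 20.325 j7 0.97
slide [ 0.    -0.001 -0.   ] rows 1.0 turn -0.073
t: 20.82
ee_pos: [563.3, 139.5, 112.7]
tcp_rot: [-0.716, -3.058, 0.0]
contact_force: [1.2, 0.8, -0.8]
gripper_width: 8.7
grasp_force: 55.0
pos [563.3 139.5 112.7] ty 63.65 tilt [-0.03 -0.01] F [ 1.19  0.76 -0.81] M [ 0.16 -0.06  0.02] w 8.7 55.0 t 20.825 j7 0.97
slide [-0.002  0.001  0.049] rows 1.0 turn -0.074
```

The −0.09 N m while backing off is ambiguous. I lower again without pressing, recheck the stop, and back off less.

```bash
python3 -m crank '[{"slide":[0,0,0.015],"rotation":[0,0,0],"fingers":-1},{"slide":[0,0,0.015],"rotation":[0,0,0],"fingers":-1},{"slide":[0,0,0.01],"rotation":[0,0,0],"fingers":-1},{"slide":[0,0,0],"rotation":[0,0,0],"fingers":-1}]'|grep contact
python3 -c "
from h import *
plan(563.6,139.5,105.4,60)"
python3 -m crank '[{"slide":[0,0,0],"rotation":[0,0,0.04],"fingers":-1},{"slide":[0,0,0],"rotation":[0,0,0],"fingers":-1}]' | grep -E "contact"
python3 -c "
from h import *
plan(563.6,139.5,105.4,60)"
python3 -m crank '[{"slide":[0,0,0],"rotation":[0,0,0.04],"fingers":-1},{"slide":[0,0,0],"rotation":[0,0,0],"fingers":-1}]' | grep -E "contact"
python3 -c "
from h import *
plan(563.6,139.5,105.4,60)"
```

```text
contact_force: [0.4, 0.6, -0.5]
pos [563.5 139.6 106.4] ty 63.64 tilt [-0.01 -0.01] F [ 0.39  0.57 -0.52] M [ 0.14 -0.17 -0.04] w 8.8 55.0 t 21.325 j7 0.97
slide [-0.001 -0.     0.007] rows 1.0 turn 0.081
contact_force: [0.5, 0.6, -2.2]
pos [563.6 139.7 106.5] ty 61.82 tilt [-0. -0.] F [ 0.55  0.56 -2.16] M [ 0.18 -0.22  0.03] w 8.3 55.0 t 21.575 j7 0.94
slide [-0.001 -0.001  0.007] rows 1.0 turn 0.04
contact_force: [-0.0, 0.9, -2.5]
pos [563.6 139.7 106.5] ty 60.04 tilt [ 0.   -0.01] F [-0.01  0.85 -2.46] M [ 0.21 -0.33  0.08] w 8.7 55.0 t 21.825 j7 0.92
slide [-0.001 -0.001  0.008] rows 1.0 turn 0.001
```

```bash
python3 -m crank '[{"slide":[0,0,0],"rotation":[0,0,0.03],"fingers":-1},{"slide":[0,0,0],"rotation":[0,0,0],"fingers":-1}]' | grep -E "contact"
python3 -c "
from h import *
plan(563.6,139.5,105.4,60)"
python3 -m crank '[{"slide":[0,0,0],"rotation":[0,0,0.02],"fingers":-1},{"slide":[0,0,0],"rotation":[0,0,0],"fingers":-1}]' | grep -E "contact"
python3 -c "
from h import *
plan(563.6,139.5,105.4,60)"
```

```text
contact_force: [0.6, 1.0, -3.0]
pos [563.5 139.7 106.5] ty 58.7 tilt [-0.   -0.01] F [ 0.58  1.   -2.96] M [ 0.16 -0.37  0.23] w 8.9 55.0 t 22.075 j7 0.9
slide [-0.001 -0.001  0.007] rows 1.0 turn -0.029
contact_force: [1.6, 1.4, -4.1]
pos [563.5 139.7 106.5] ty 57.8 tilt [-0.01 -0.  ] F [ 1.58  1.44 -4.07] M [ 0.17 -0.31  0.35] w 8.4 55.0 t 22.325 j7 0.89
slide [-0.001 -0.001  0.007] rows 1.0 turn -0.049
```

```bash
python3 -m crank '[{"slide":[0,0,0],"rotation":[0,0,-0.04],"fingers":-1},{"slide":[0,0,0],"rotation":[0,0,-0.03],"fingers":-1},{"slide":[0,0,0],"rotation":[0,0,0],"fingers":-1}]' | grep -E "contact"
python3 -c "
from h import *
plan(563.6,139.5,105.4,60)"
python3 -m crank '[{"slide":[0,0,-0.015],"rotation":[0,0,0],"fingers":-1},{"slide":[0,0,-0.02],"rotation":[0,0,0],"fingers":-1},{"slide":[0,0,-0.02],"rotation":[0,0,0],"fingers":-1},{"slide":[0,0,-0.02],"rotation":[0,0,0],"fingers":-1},{"slide":[0,0,0],"rotation":[0,0,0],"fingers":-1}]'|grep -E "ee_|contact"
python3 -c "
from h import *
plan(563.6,139.5,105.4,60)"
```

```text
contact_force: [1.1, 0.9, -3.4]
pos [563.5 139.7 106.6] ty 60.94 tilt [-0.01  0.02] F [ 1.13  0.94 -3.4 ] M [ 0.3  -0.28  0.02] w 8.6 55.0 t 22.7 j7 0.93
slide [-0.001 -0.001  0.008] rows 1.0 turn 0.021
ee_pos: [563.8, 139.2, 118.4]
contact_force: [-0.1, 0.2, -0.4]
pos [563.8 139.2 118.4] ty 60.92 tilt [ 0.04 -0.01] F [-0.13  0.19 -0.45] M [-0.05 -0.01  0.01] w 8.7 55.0 t 23.325 j7 0.93
slide [0.002 0.001 0.087] rows 1.0 turn 0.021
```

```bash
python3 -m crank '[{"slide":[0,0,-0.08],"rotation":[0,0,0],"fingers":-1},{"slide":[0,0,-0.15],"rotation":[0,0,0],"fingers":-1},{"slide":[0,0,-0.28],"rotation":[0,0,0],"fingers":-1},{"slide":[0,0,0],"rotation":[0,0,-0.232],"fingers":-1},{"slide":[0,0,0],"rotation":[0,0,-0.232],"fingers":-1},{"slide":[0,0,0],"rotation":[0,0,-0.232],"fingers":-1},{"slide":[0,0,0],"rotation":[0,0,-0.232],"fingers":-1},{"slide":[0,0,0],"rotation":[0,0,-0.232],"fingers":-1},{"slide":[0,0,0],"rotation":[0,0,0],"fingers":-1}]'|grep -E "ee_|contact"
python3 -c "
from h import *
plan(500.8,-280,195,113.14)"
```

```text
ee_pos: [563.7, 139.2, 195.0]
contact_force: [0.4, 0.3, -0.2]
pos [563.7 139.2 195. ] ty 113.0 tilt [0.02 0.01] F [ 0.41  0.33 -0.17] M [ 0.07  0.05 -0.05] w 8.7 55.0 t 24.45 j7 1.65
slide [ 1.478e+00 -2.409e+00 -1.000e-03] rows 7.0 turn -0.003
```

```bash
python3 -m crank '[{"slide":[0.185,-0.3,0],"rotation":[0,0,0],"fingers":-1},{"slide":[0.185,-0.3,0],"rotation":[0,0,0],"fingers":-1},{"slide":[0.185,-0.3,0],"rotation":[0,0,0],"fingers":-1},{"slide":[0.185,-0.3,0],"rotation":[0,0,0],"fingers":-1},{"slide":[0.185,-0.3,0],"rotation":[0,0,0],"fingers":-1},{"slide":[0.185,-0.3,0],"rotation":[0,0,0],"fingers":-1},{"slide":[0.185,-0.3,0],"rotation":[0,0,0],"fingers":-1},{"slide":[0.183,-0.309,0],"rotation":[0,0,-0.003],"fingers":-1},{"slide":[0,0,0],"rotation":[0,0,0],"fingers":-1},{"slide":[0,0,0],"rotation":[0,0,0],"fingers":-1}]'|grep -E "ee_|contact"
python3 -c "
from h import *
wrist('w5');w=np.load('w5.npz');cv2.imwrite('pics/w5c.png',cv2.resize(w['pixels'][120:320,150:410],None,fx=3,fy=3,interpolation=cv2.INTER_CUBIC)[:,:,::-1])
plan(500.8,-280,105,113.14);print(pix(w,[[500.8,-280,45]]))"
```

```text
ee_pos: [501.8, -279.2, 194.4]
contact_force: [-0.3, 0.4, -1.6]
pos [ 502.1 -278.3  194.5] ty 113.26 tilt [0.   0.06] F [0.17 0.32 0.37] M [ 0.07 -0.07  0.  ] w 8.7 55.0 t 25.75 j7 2.41
slide [ 0.013 -0.007  0.596] rows 2.0 turn 0.003
[[277.04183405 202.89721392]]
```

View pics/w5c.png

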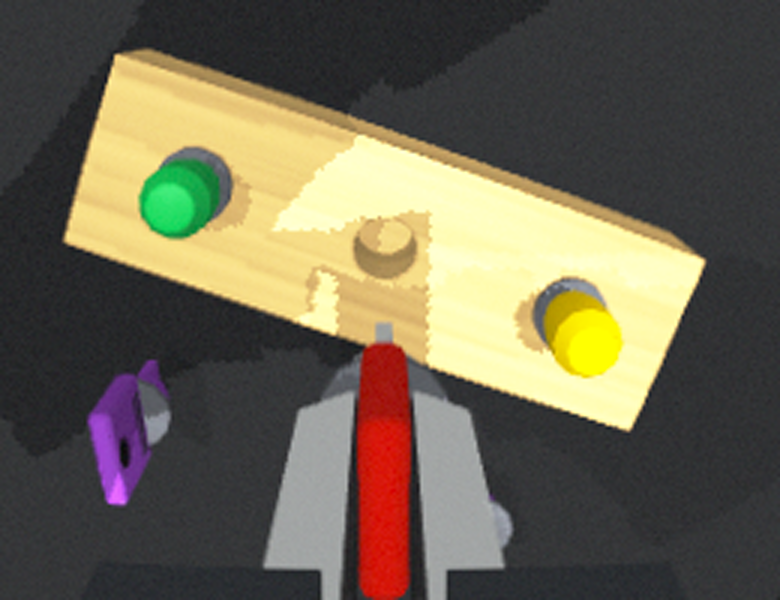

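The hole is at crop (386,248), where the prediction puts it once the known camera bias is taken off. I lower to just above the block and settle.

```bash
python3 -m crank '[{"slide":[0.01,-0.007,0.2],"rotation":[0,0,0],"fingers":-1},{"slide":[0,0,0.2],"rotation":[0,0,0],"fingers":-1},{"slide":[0,0,0.15],"rotation":[0,0,0],"fingers":-1},{"slide":[0,0,0.08],"rotation":[0,0,0],"fingers":-1},{"slide":[0,0,0],"rotation":[0,0,0],"fingers":-1},{"slide":[0,0,0],"rotation":[0,0,0],"fingers":-1},{"slide":[0,0,0],"rotation":[0,0,0],"fingers":-1}]'|grep -E "ee_|contact"
python3 -c "
from h import *
plan(500.8,-280,55.5,113.14)"
```

```text
ee_pos: [501.4, -281.6, 100.8]
contact_force: [0.0, -0.2, 0.4]
pos [ 501.4 -281.6  100.8] ty 113.27 tilt [ 0.09 -0.04] F [ 0.03 -0.18  0.42] M [ 0.03  0.05 -0.  ] w 8.9 55.0 t 26.625 j7 2.41
slide [0.    0.012 0.302] rows 1.0 turn 0.003
```

```bash
python3 -m crank '[{"slide":[0,0.01,0],"rotation":[0,0,0],"fingers":-1},{"slide":[0,0,0],"rotation":[0,0,0],"fingers":-1},{"slide":[0,0,0],"rotation":[0,0,0],"fingers":-1}]'|grep -E "ee_|contact"
python3 -m crank '[{"slide":[0,0,0],"rotation":[0,0,0],"fingers":-1}]'|grep -E "ee_|contact"
python3 -c "
from h import *
plan(500.8,-280,55.5,113.14)"
```

```text
ee_pos: [500.2, -280.0, 99.9]
contact_force: [-0.4, 0.3, -0.6]
ee_pos: [500.2, -280.0, 99.9]
contact_force: [0.0, 1.0, -0.4]
pos [ 500.2 -280.    99.9] ty 113.28 tilt [-0. -0.] F [ 0.02  1.04 -0.39] M [0.03 0.   0.07] w 8.6 55.0 t 27.125 j7 2.41
slide [-0.004 -0.002  0.296] rows 1.0 turn 0.003
```

```bash
python3 -m crank '[{"slide":[-0.004,-0.002,0.03],"rotation":[0,0,0],"fingers":-1},{"slide":[0,0,0.03],"rotation":[0,0,0],"fingers":-1},{"slide":[0,0,0.03],"rotation":[0,0,0],"fingers":-1},{"slide":[0,0,0.03],"rotation":[0,0,0],"fingers":-1},{"slide":[0,0,0],"rotation":[0,0,0],"fingers":-1}]'|grep -E "ee_|contact"
python3 -m crank '[{"slide":[0,0,0.03],"rotation":[0,0,0],"fingers":-1},{"slide":[0,0,0.03],"rotation":[0,0,0],"fingers":-1},{"slide":[0,0,0],"rotation":[0,0,0],"fingers":-1}]'|grep -E "ee_|contact"
```

```text
ee_pos: [500.6, -279.8, 81.4]
contact_force: [0.5, 0.4, -1.2]
ee_pos: [500.6, -279.8, 72.4]
contact_force: [-0.8, 0.4, -0.4]
```

```bash
python3 -m crank '[{"slide":[0,0,0.02],"rotation":[0,0,0],"fingers":-1},{"slide":[0,0,0.02],"rotation":[0,0,0],"fingers":-1},{"slide":[0,0,0.02],"rotation":[0,0,0],"fingers":-1},{"slide":[0,0,0],"rotation":[0,0,0],"fingers":-1}]'|grep -E "ee_|contact"
python3 -m crank '[{"slide":[0,0,0.02],"rotation":[0,0,0],"fingers":-1},{"slide":[0,0,0.02],"rotation":[0,0,0],"fingers":-1},{"slide":[0,0,0.01],"rotation":[0,0,0],"fingers":-1},{"slide":[0,0,0],"rotation":[0,0,0],"fingers":-1}]'|grep -E "ee_|contact"
```

```text
ee_pos: [500.7, -279.9, 63.6]
contact_force: [-0.1, -0.1, -0.7]
ee_pos: [500.7, -279.9, 56.2]
contact_force: [0.5, 0.3, -1.9]
```

Nearly seated. I lower until it rests, release and rise straight up.

```bash
python3 -m crank '[{"slide":[0,0,0.006],"rotation":[0,0,0],"fingers":-1},{"slide":[0,0,0],"rotation":[0,0,0],"fingers":-1}]'|grep -E "ee_|contact"
python3 -m crank '[{"slide":[0,0,0],"rotation":[0,0,0],"fingers":-0.9},{"slide":[0,0,0],"rotation":[0,0,0],"fingers":-0.7},{"slide":[0,0,0],"rotation":[0,0,0],"fingers":-0.4},{"slide":[0,0,0],"rotation":[0,0,0],"fingers":-0.2},{"slide":[0,0,0],"rotation":[0,0,0],"fingers":-0.2},{"slide":[0,0,-0.1],"rotation":[0,0,0],"fingers":-0.2},{"slide":[0,0,-0.2],"rotation":[0,0,0],"fingers":-0.2},{"slide":[0,0,-0.3],"rotation":[0,0,0],"fingers":-0.2},{"slide":[0,0,-0.36],"rotation":[0,0,0],"fingers":-0.2},{"slide":[0,0,0],"rotation":[0,0,0],"fingers":-0.2},{"slide":[0,0,0],"rotation":[0,0,0],"fingers":-0.2},{"slide":[0,0,0],"rotation":[0,0,0],"fingers":-0.2}]'
python3 -c "
from h import *
wrist('w6');w=np.load('w6.npz');plan(500.8,-280,200,113.1)
cv2.imwrite('pics/w6c.png',cv2.resize(w['pixels'][105:325,148:408],None,fx=2.6,fy=2.6,interpolation=cv2.INTER_CUBIC)[:,:,::-1])"
```

```text
ee_pos: [500.9, -280.0, 55.5]
contact_force: [-0.7, -0.4, -0.6]
t: 30.88
ee_pos: [499.9, -279.5, 198.2]
tcp_rot: [0.633, -3.075, -0.003]
contact_force: [0.6, -0.8, -0.9]
gripper_width: 37.9
grasp_force: 0.0
pos [ 500.  -279.5  198.1] ty 113.28 tilt [-0.14  0.07] F [0.05 1.17 0.28] M [0.1  0.03 0.03] w 37.6 0.0 t 30.925 j7 2.41
slide [-0.004 -0.005 -0.012] rows 1.0 turn 0.004
```

View pics/w6c.png

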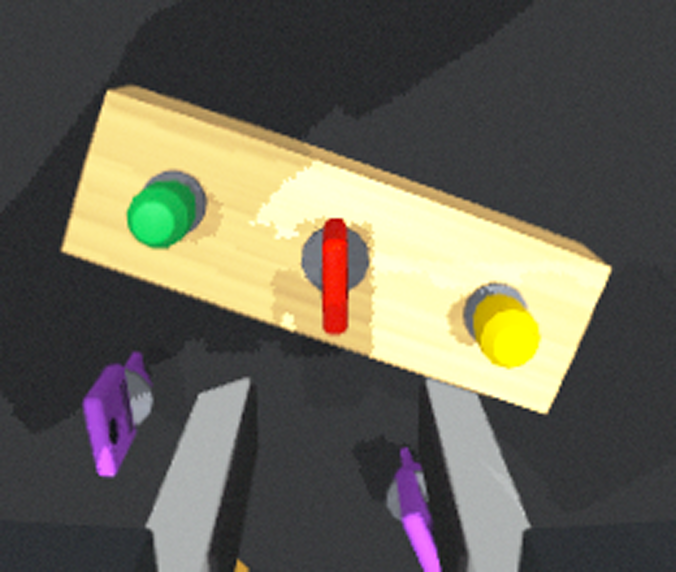

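The key stands on its flange in the middle hole at crop (335,258), as it did at the start, and the drivers are unmoved. The gripper is clear, so I hand in.

```bash
python3 -c "
from workcell import ticket
print(ticket.hand_in())"
```

```text
the job is handed in; nothing more can be done
None
```

I turned the lock clockwise to its stop (torque rose from 0.1 to about 0.4 N m, at the 0.4 N m damage figure you gave) and stood the red key back in its hole, released. I handed the job in at about 31 s of the 72 s; it returned no verdict.

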